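Clear, load and bar the reagent carrier

TASK

Get the reagent carrier ready for the field kit. With the scraper block, sweep every ceramic chip off its deck into its trough (the chips are sharp: never touch them with the fingers), and stand the scraper back on its rubber mat, lying along the mat. With the deck clear, put every small white carton on it in one row across the middle, between the two posts and flat on the deck, then lay the aluminium bar across the row, resting in the notches of both posts and about evenly over both ends; leave the mortar, the wash bottle and the meter where they are.

Things in the scene. Friction and masses are not known exactly. Their poses are not given: they have to be found in the camera images.
- carrier: White and grey plastic carrier fixed to the desk (place and yaw vary). Origin on the desk under the middle of its deck; z up, x away from the robot to the trough, y along the line of the two posts. Side walls: inner faces at y = +-94 mm, 14 mm thick, top at z = 60. Low lip on the near edge, x = -96 to -90, top at z = 50.
- carrier_deck (a point): Middle of the flat grey deck, on its top, 40 mm above the desk. The deck runs from x = -90 (lip) to x = 75 mm (open edge to the trough) and y = -94 to 94 mm. Axes as the carrier's.
- carrier_trough (a point): Middle of the trough's floor, 6 mm above the desk, 112 mm along the carrier's x. Inside it is 74 mm (x) by 188 mm (y); its walls reach z = 60 mm, and the deck's open edge is its near side.
- carrier_notch_l (a point): Middle of the notch floor on top of the post at y = +101 mm, 102 mm above the desk. The notch is 34 mm wide in x and 14 mm long in y, between cheeks 8 mm thick that rise 20 mm above its floor. The post is 50 mm long in x, 14 mm thick.
- carrier_notch_r (a point): The same on the other post, at y = -101 mm.
- mat: Black rubber mat fixed to the desk, 100 mm (x) by 150 mm (y), 2 mm thick; origin under its middle. The scraper starts on it, lying along its y axis.
- scraper: Scraper block, 180 g: a heavy flat white foot 56 mm (x) by 110 mm (y), 16 mm high, with an upright wooden grip 24 mm (x) by 70 mm (y) on it, top at z = 56 mm. Origin in the middle of its underside, z up through the grip. Sweep with its long side.
- bar: Plain straight square aluminium bar, 236 mm long (x) by 24 by 24 mm, about 0.2 kg, black plugs in its ends; origin at its centre, x along it. Any of its four sides may be up. Lying in both notches its centre is 114 mm above the desk.
- carton0: Small closed white carton with a blue label on one end, 56 mm (x) by 46 mm (y) by 46 mm (z), about 90 g; origin at its centre. Any side may be up, and all sides fit below the bar. Two or three cartons are present; the state gives None for an absent one.
- carton1: Small closed white carton with a blue label on one end, 56 mm (x) by 46 mm (y) by 46 mm (z), about 90 g; origin at its centre. Any side may be up, and all sides fit below the bar. Two or three cartons are present; the state gives None for an absent one.
- carton2: Small closed white carton with a blue label on one end, 56 mm (x) by 46 mm (y) by 46 mm (z), about 90 g; origin at its centre. Any side may be up, and all sides fit below the bar. Two or three cartons are present; the state gives None for an absent one.
- chip0: Sharp white ceramic chip, about 26 by 23 by 10 mm, 15 g, lying on the carrier's deck at the start; origin in the middle of its underside. Three or four chips are present; the state gives None for an absent one.
- chip1: Sharp white ceramic chip, about 26 by 23 by 10 mm, 15 g, lying on the carrier's deck at the start; origin in the middle of its underside. Three or four chips are present; the state gives None for an absent one.
- chip2: Sharp white ceramic chip, about 26 by 23 by 10 mm, 15 g, lying on the carrier's deck at the start; origin in the middle of its underside. Three or four chips are present; the state gives None for an absent one.
- chip3: Sharp white ceramic chip, about 26 by 23 by 10 mm, 15 g, lying on the carrier's deck at the start; origin in the middle of its underside. Three or four chips are present; the state gives None for an absent one.
- mortar: White mortar, 87 mm across and 44 mm high, with a pestle sticking up to 82 mm, among the cartons; origin under its middle. Leave alone.
- wash_bottle: White wash bottle, 66 mm across and 160 mm high; origin under its middle. Leave alone.
- meter: Black and green hand-held meter, 190 (x) by 85 (y) by 36 mm; origin under its middle. Leave alone.
Things that resemble listed ones, but are neither listed nor needed, are in the scene too. Leave any green look-alike of the scraper alone.

How it is judged:
On the way, in this order (a step that is already met when the one before it is completed fails the run):
1. all chips lie in the trough (x of chip0 in the frame of carrier between 0.072 and 0.152 m and y of chip0 in the frame of carrier between -0.097 and 0.097 m and z of chip0 in the frame of carrier between 0 and 0.036 m and x of chip1 in the frame of carrier between 0.072 and 0.152 m and y of chip1 in the frame of carrier between -0.097 and 0.097 m and z of chip1 in the frame of carrier between 0 and 0.036 m and x of chip2 in the frame of carrier between 0.072 and 0.152 m and y of chip2 in the frame of carrier between -0.097 and 0.097 m and z of chip2 in the frame of carrier between 0 and 0.036 m and x of chip3 in the frame of carrier between 0.072 and 0.152 m and y of chip3 in the frame of carrier between -0.097 and 0.097 m and z of chip3 in the frame of carrier between 0 and 0.036 m), for 0.2 s.
2. all cartons lie in the row on the cleared deck (all of step 1 and x of carton0 in the frame of carrier between -0.03 and 0.03 m and y of carton0 in the frame of carrier between -0.08 and 0.08 m and z of carton0 in the frame of carrier between 0.055 and 0.075 m and linear speed of each of carton0, carton1, carton2 below 0.03 m/s and x of carton1 in the frame of carrier between -0.03 and 0.03 m and y of carton1 in the frame of carrier between -0.08 and 0.08 m and z of carton1 in the frame of carrier between 0.055 and 0.075 m and x of carton2 in the frame of carrier between -0.03 and 0.03 m and y of carton2 in the frame of carrier between -0.08 and 0.08 m and z of carton2 in the frame of carrier between 0.055 and 0.075 m), for 0.2 s.
3. the bar lies in both notches (x of bar in the frame of carrier between -0.009 and 0.009 m and y of bar in the frame of carrier between -0.016 and 0.016 m and z of bar in the frame of carrier between 0.108 and 0.12 m and angle between the x axis of bar and the y axis of carrier, either way round below 0.07 rad and linear speed of bar below 0.02 m/s), for 0.2 s.
At the end, for the whole second after the job is handed in: Chips in the trough; cartons flat on the deck, centres within 30 mm of the line of the posts and 80 mm of its middle; scraper upright on the mat, within 25 mm across, 35 mm along, 0.4 rad; bar at rest in both notches, within 9 mm across, 16 mm along, 6 mm in height, 0.07 rad (all of step 2 and all of step 3 and x of scraper in the frame of mat between -0.025 and 0.025 m and y of scraper in the frame of mat between -0.035 and 0.035 m and z of scraper in the frame of mat between -0.004 and 0.008 m and angle between scraper's own z axis and vertical below 0.15 rad and angle between the y axis of scraper and the y axis of mat, either way round below 0.4 rad); the robot touches nothing.
It fails at once if the fingers touch a chip (contact force between the fingers and chip0 above 1 N or contact force between the fingers and chip1 above 1 N or contact force between the fingers and chip2 above 1 N or contact force between the fingers and chip3 above 1 N).
It fails at once if a bystander is shifted more than 40 mm (distance of any of mortar, wash_bottle, meter from where it was at the start of the episode above 0.04 m).
Of carton0, carton1, carton2 only 2 to 3 are there at a start; the rules pass over those that are not, and their reading is None.
Of chip0, chip1, chip2, chip3 only 3 to 4 are there at a start; the rules pass over those that are not, and their reading is None.
At some moment in a run one of carton0, carton1, carton2, scraper may be knocked a few centimetres aside while the robot is not near it.
Once in a run the grip may slacken for a moment while it holds something.
It also fails if it takes over 210 s, if anything falls off the work surface, if the arm or the gripper's body presses on something with over 40 N, if the wrist force passes 120 N, or if a joint passes its speed limit or range.

ROBOT

A 6-joint arm with a two-finger parallel gripper is mounted at the origin on the work surface. World frame = base frame: x ahead of the robot, y to its left, z up, the work surface at z = 0. Lengths are in m, angles in rad, forces in N, time in s.
With the tool pointing down it reaches from about 0.35 to 0.975 m from the base axis. Payload 7.1 kg.
Tool frame: the origin (TCP) lies on the centre line of the jaws, within the pads' length; the fingertips stand 17 mm ahead of it and the grasp point (between the pads) lies 2 mm behind it; z points along the fingers, y is the line along which they close (so a half turn about z gives the same grasp; the last joint's range is limited). The gripper opens to 88 mm and grips with 3 to 60 N. Pads are 20 mm wide; open, the fingers measure 115 mm over their backs; the gripper's body (75 mm by 178 mm) begins 61 mm behind the grasp point.
Start: joints at [-1.201, 0.423, 1.63, -0, 1.089, -0.019], TCP at [0.237, -0.578, 0.24] pointing down, gripper open.
Joint ranges: [-3, 3], [-0.9, 2.11], [0.09, 2.58], [-1.31, 4.45], [0.11, 2.69], [-2.54, 2.54]. Speed limits (rad/s): [2.39, 2.39, 3.01, 3.14, 3.14, 3.14].

INTERFACE

Orientations are given as a unit quaternion [x, y, z, w].
In Python, from plant import monitor, vision, finish_job gives the robot as it stands. The module is installed in compiled form; this text tells all that it offers.
- The arm moves only by the tool step_arm, never from a script. Its argument "deltas" is a list of rows, each a list of 7 numbers: the shift along the tool's x, y, z in mm, then the turn, a rotation vector about the tool's x, y, z in degrees, then the closure in counts, from 0 (fully open) to 255 (shut). A call has 1 to 8 rows; each row shifts and turns the commanded pose from where the row before left it, along the tool's axes as they then stand; what a row does not reach is not made up. A row lasts 1/8 s, in which the tool goes at most 62.5 mm and 10.7 degrees, less where a joint would pass 70% of its speed; a pose out of reach is approached as far as the arm can. A call with a gripper value outside its range is refused whole. The fingers move at their own pace and stop on an object; "newtons" is the grip in N (left out, the last holds). Time passes only in rows, so rows that do not move let the fingers close. It gives the time, the measured TCP pose, the force, the opening and the grip force at its end, in the units of the state.
- monitor.read_state(): the state, without advancing time (a new reading comes with each control period).
- vision.get_image(name): name is "scene" or "top" or "wrist"; returns a dict with "color" (480x640x3 uint8, red, green, blue), "depth" (480x640 float32, m along the optical axis (not along the pixel's ray), 0 where there is no reading), "K" (3x3 intrinsics, pixels), "pose" (4x4, takes a point from camera to world coordinates). Camera axes: x right, y down, z forward; pixel columns grow to the right and rows downward; lengths in m; the calibration is good to about 2 mm. A picture is of the moment at which its call begins.
- finish_job(): hands the job in; it is judged then, once.
The state is a dict: "clock": time; "joint_pos": joint angles; "qd": joint speeds; "tau": joint torques, N m; "ee_pos": TCP position; "ee_rot": TCP orientation; "ft_force": force on the tool from outside, world axes, zero at the start; "ft_torque": the same for the moment, N m; "grip_width": opening from 0.0 (shut) to 1.0 (fully open); "grasp_force": force on a finger pad.
Only numpy, scipy, OpenCV 4.12 (cv2) and the standard library are available. Lean on these libraries where they do the work, as an engineer would, in place of code of your own. Each camera call takes 0.05 s, during which the arm holds its last target. There are 200 camera calls.

## Working session

There is one attempt and no reset: what is moved stays moved. The work goes in short steps, Python scripts to look and compute and a tool call to move; the robot and the scene stay as the last step left them, time stands still between calls to the robot, and variables do not carry over. Pictures are saved under pics/ and viewed, at most 14 in all, crops included, and the job is handed in when it is done.

Besides the shell and the picture viewer there is one more tool, called after "Call:" as name(argument=value, ...) on one line, values as JSON. step_arm: Moves the arm, as the interface text tells. Its arguments: {"type":"object","properties":{"deltas":{"type":"array"},"newtons":{"type":"number"}},"required":["deltas"]}

```bash
mkdir -p pics
cat > h.py <<'E'
import numpy as np, cv2
from plant import monitor, vision, finish_job
from scipy.spatial.transform import Rotation as R
def grab(name,save=None):
    im=vision.get_image(name)
    if save: cv2.imwrite('pics/'+save+'.png',im['color'][:,:,::-1])
    return im
def cloud(im):
    d=im['depth'];K=im['K'];v,u=np.indices(d.shape)
    p=np.stack([(u-K[0,2])*d/K[0,0],(v-K[1,2])*d/K[1,1],d],-1)
    w=p@im['pose'][:3,:3].T+im['pose'][:3,3]; w[d==0]=np.nan
    return w
def ray(im,u,v,z):
    K=im['K'];r=im['pose'][:3,:3]@np.array([(u-K[0,2])/K[0,0],(v-K[1,2])/K[1,1],1]);o=im['pose'][:3,3]
    return o+r*(z-o[2])/r[2]
E
python3 - <<'E'
from h import *
for n in('top','scene'):
    im=grab(n,n+'0');print(n,im['K'].tolist(),im['pose'].round(3).tolist())
    np.savez(n+'0.npz',**im)
s=monitor.read_state();print(s)
E
```

```text
top [[526.3885608152586, 0.0, 318.0562520237609], [0.0, 526.3885608152586, 239.11869878229993], [0.0, 0.0, 1.0]] [[-0.003, -0.986, 0.168, 0.326], [-0.999, 0.009, 0.032, -0.028], [-0.033, -0.168, -0.985, 1.165], [0.0, 0.0, 0.0, 1.0]]
scene [[522.1443010534869, 0.0, 325.6260538970811], [0.0, 522.1443010534869, 246.7749939952579], [0.0, 0.0, 1.0]] [[-0.017, 0.699, -0.715, 1.394], [1.0, 0.016, -0.009, -0.016], [0.005, -0.715, -0.7, 0.955], [0.0, 0.0, 0.0, 1.0]]
{'clock': 0.1, 'joint_pos': array([-1.20097203e+00,  4.23742435e-01,  1.63060118e+00, -6.61044502e-06,
        1.08862147e+00, -1.90100366e-02]), 'qd': array([-0.0001001 , -0.00275482, -0.00310011, -0.00057039,  0.00198931,
        0.0011706 ]), 'tau': array([ 8.40668326e-04, -5.45616317e+01, -2.74323839e+01,  6.45527872e-02,
        1.87988573e-02, -5.12551264e-05]), 'ee_pos': array([ 0.23678648, -0.57788999,  0.23899802]), 'ee_rot': array([ 9.81159909e-01,  1.93196174e-01, -1.22633342e-04, -6.75175741e-04]), 'ft_force': array([-0.46324563,  0.15701708, -0.28625036]), 'ft_torque': array([-0.00736521,  0.01905175, -0.03916559]), 'grasp_force': 0.0, 'grip_width': 0.9982811904165751}
```

View pics/top0.png

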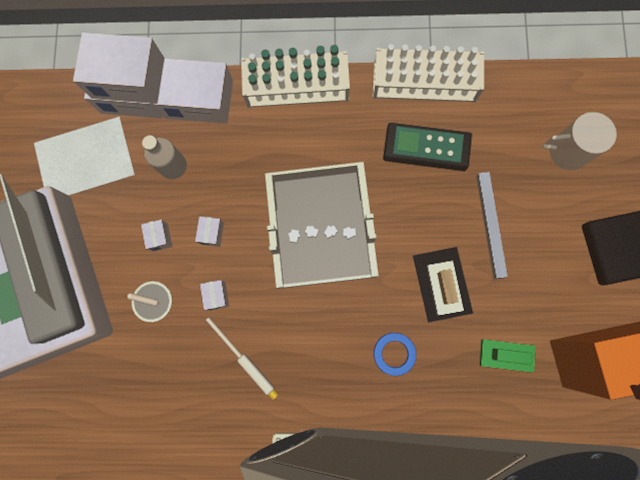

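View pics/scene0.png

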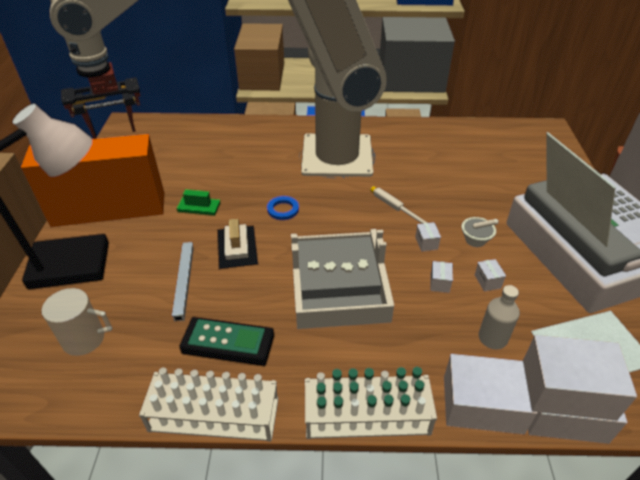

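Top view: carrier around (320,225) with 4 chips at (294,236), (312,231), (331,231), (349,232). The mat and scraper are at (443,285), the bar at (493,225), and the cartons at (154,235), (208,231), (213,295), with the mortar at (151,301). The green look-alike is at (508,355).

```bash
cat > m.py <<'E'
from h import *
def rect(P):
    c,s,a=cv2.minAreaRect((P[:,:2]*1000).astype(np.float32)); 
    return np.round(c,1),np.round(s,1),round(a,1)
im=dict(np.load('top0.npz'));w=cloud(im);z=w[...,2];col=im['color'].astype(int)
hsv=cv2.cvtColor(im['color'],cv2.COLOR_RGB2HSV)
def reg(u0,v0,u1,v1,z0,z1,extra=None):
    m=np.zeros(z.shape,bool);m[v0:v1,u0:u1]=True
    m&=(z>z0)&(z<z1)
    if extra is not None:m&=extra
    P=w[m];return P
def show(n,P): print(n,len(P),'zmed',np.round(np.median(P[:,2])*1000,1),rect(P))
print('desk z',np.nanmedian(z[300:340,300:360])*1000)
show('carrier all>45',reg(255,150,390,300,.048,.13))
show('walls 60',reg(255,150,390,300,.052,.068))
for n,u in(('postL',(260,225,285,260)),('postR',(360,205,385,250))):show(n,reg(*u,.09,.13))
show('deck',reg(285,200,360,260,.03,.045))
show('bar',reg(470,165,515,285,.012,.04))
for i,(u,v) in enumerate([(154,235),(208,231),(213,295)]):show('carton%d'%i,reg(u-22,v-22,u+22,v+22,.038,.06))
show('grip',reg(410,245,475,325,.045,.07));show('foot',reg(410,245,475,325,.011,.07))
blk=hsv[...,2]<70
P=reg(405,240,480,330,-.01,.01,blk);show('mat',P)
for n,u in(('mortar',(120,270,180,330)),('bottle',(135,125,195,190)),('meter',(375,115,480,180))):show(n,reg(*u,.015,.25))
# chips: bright low-sat on deck
m=np.zeros(z.shape,np.uint8);m[205:255,283:362]=(hsv[205:255,283:362,2]>200)
n,l,st,ce=cv2.connectedComponentsWithStats(m)
for i in range(1,n):
    if st[i,4]>20:
        print('chip',st[i],ray(im,*ce[i],.05).round(4))
E
python3 m.py
```

```text
desk z -0.5929159355231306
carrier all>45 2614 zmed 59.1 (array([548.8,   2.2]), array([252.9, 216.3]), 6.2)
walls 60 1623 zmed 59.2 (array([548.8,   2.2]), array([252.8, 216.3]), 6.2)
postL 198 zmed 102.8 (array([507.1,  99.3]), array([50.4, 14.2]), 6.0)
postR 202 zmed 103.4 (array([ 529.5, -101.4]), array([50.8, 14.3]), 6.1)
deck 3655 zmed 39.5 (array([ 5.379e+02, -2.000e-01]), array([162.7, 128.7]), 89.6)
bar 1334 zmed 23.5 (array([ 550.6, -373.6]), array([237. ,  26.9]), 6.3)
carton0 558 zmed 45.1 (array([530.9, 367.1]), array([57. , 47.7]), 14.2)
carton1 558 zmed 45.4 (array([539.2, 249.1]), array([48.4, 56.7]), 83.1)
carton2 581 zmed 45.2 (array([398.3, 233.8]), array([56.4, 47.3]), 10.2)
grip 421 zmed 57.4 (array([ 412.5, -266.1]), array([70.1, 25.2]), 9.7)
foot 1344 zmed 19.3 (array([ 412.5, -265.8]), array([110.1,  56.8]), 9.7)
mat 1608 zmed 1.7 (array([ 422.3, -262.4]), array([148.2,  99. ]), 10.9)
mortar 1308 zmed 44.1 (array([385. , 365.4]), array([86.2, 83.5]), 89.5)
bottle 1234 zmed 105.4 (array([695.5, 342.1]), array([60.4, 65.1]), 37.0)
meter 3228 zmed 34.1 (array([ 726.3, -252.4]), array([222.9,  98.5]), 77.0)
chip [306 226  12  10  79] [0.5338 0.0229 0.05  ]
chip [325 226  12  11  82] [ 0.5338 -0.018   0.05  ]
chip [344 228  11  10  82] [ 0.5309 -0.0584  0.05  ]
chip [289 230  10  12  80] [0.5249 0.0611 0.05  ]
```

```bash
cat >> h.py <<'E'
O=np.array([518.3,-1.0]);YAW=6.3
def C(x,y):  # carrier mm -> world mm
    a=np.radians(YAW);return O+np.array([x*np.cos(a)-y*np.sin(a),x*np.sin(a)+y*np.cos(a)])
def pose():
    s=monitor.read_state();return s['ee_pos']*1000,R.from_quat(s['ee_rot']),s
def down(h): # tool y heading h deg, z down
    a=np.radians(h);y=np.array([np.cos(a),np.sin(a),0]);z=np.array([0,0,-1.])
    return R.from_matrix(np.stack([np.cross(y,z),y,z],1))
def plan(*T):
    """targets (x,y,z,heading): turn first (in place), then shift in the turned tool frame"""
    p,r,s=pose()
    for x,y,z,h in T:
        q=down(h);rv=(r.inv()*q).as_rotvec(degrees=True);d=q.inv().apply(np.array([x,y,z])-p)
        print('turn',rv.round(1),'shift',d.round(1),'rows>=%d'%int(np.ceil(np.linalg.norm(d)/62.5)));p=np.array([x,y,z]);r=q
E
python3 - <<'E'
from h import *
plan((412.5,-266,120,-80.3),(412.5,-266,40,-80.3))
E
```

```text
turn [-0.1  0.  12.6] shift [ 225.8 -277.8  119. ] rows>=7
turn [0. 0. 0.] shift [ 0.  0. 80.] rows>=2
```

Call:
step_arm(deltas=[[0, 0, 0, 0, 0, 6.3, 0], [0, 0, 0, 0, 0, 6.3, 0], [38, -46, 0, 0, 0, 0, 0], [38, -46, 0, 0, 0, 0, 0], [38, -46, 0, 0, 0, 0, 0], [38, -46, 0, 0, 0, 0, 0], [38, -47, 0, 0, 0, 0, 0], [36, -47, 40, 0, 0, 0, 0]], newtons=30)

```text
clock: 1.1
ee_pos: [0.4119, -0.2721, 0.2063]
ee_rot: [0.996, 0.084, 0.002, 0.002]
ft_force: [0.6, -0.8, -0.5]
grip_width: 0.999
grasp_force: 0.0
```

Call:
step_arm(deltas=[[0, 0, 40, 0, 0, 0, 0], [0, 0, 39, 0, 0, 0, 0], [0, 0, 0, 0, 0, 0, 0]])

```text
clock: 1.48
ee_pos: [0.4078, -0.2714, 0.1234]
ee_rot: [0.996, 0.085, -0.002, -0.002]
ft_force: [0.5, -0.0, 0.3]
grip_width: 0.999
grasp_force: 0.0
```

```bash
cat > g.py <<'E'
from h import *
from m import rect
p,r,s=pose();print(p.round(1),r.as_matrix()[:,1].round(3))
im=grab('wrist','w1');w=cloud(im);z=w[...,2]*1000
print(im['pose'].round(3).tolist(), np.nanpercentile(z,[1,25,50,75,99]))
m=(z>48)&(z<65);P=w[m];print(len(P));P=P[(abs(P[:,0]-.41)<.07)&(abs(P[:,1]+.266)<.07)];print(len(P),rect(P) if len(P)>10 else '')
E
sed -i 's/^im=dict/if __name__!="__main__": raise SystemExit\nim=dict/' m.py; sed -i 's/^from m import rect//' g.py; sed -n '2,4p' m.py >> h.py; python3 g.py
```

```text
[ 407.8 -271.4  123.4] [ 0.168 -0.986 -0.004]
[[0.169, -0.954, -0.247, 0.475], [-0.986, -0.165, -0.038, -0.26], [-0.005, 0.25, -0.968, 0.269], [0.0, 0.0, 0.0, 1.0]] [ -0.69039995   0.74420407   2.23749643 197.47013208 228.04490173]
10384
3841 (array([ 412.4, -263.5]), array([70.1, 23.9]), 10.0)
```

```bash
python3 -c "
from h import *
plan((412.5,-264.5,41,-80))"
```

```text
turn [-0.1  0.1 -0.3] shift [ 4.9 -7.1 84.1] rows>=2
```

Call:
step_arm(deltas=[[5, -7, 20, 0, 0, 0, 0], [0, 0, 32, 0, 0, 0, 0], [0, 0, 30, 0, 0, 0, 0], [0, 0, 0, 0, 0, 0, 0], [0, 0, 0, 0, 0, 0, 255], [0, 0, 0, 0, 0, 0, 255], [0, 0, 0, 0, 0, 0, 255], [0, 0, 0, 0, 0, 0, 255]], newtons=40)

```text
clock: 2.52
ee_pos: [0.4135, -0.2653, 0.0442]
ee_rot: [0.996, 0.084, 0.0, 0.0]
ft_force: [-0.1, 0.5, 0.2]
grip_width: 0.588
grasp_force: 0.0
```

Call:
step_arm(deltas=[[0, 0, 0, 0, 0, 0, 255], [0, 0, 0, 0, 0, 0, 255], [0, 0, 0, 0, 0, 0, 255], [0, 0, -50, 0, 0, 0, 255], [0, 0, -50, 0, 0, 0, 255], [0, 0, -10, 0, 0, 0, 255]])

```text
clock: 3.28
ee_pos: [0.4147, -0.266, 0.1563]
ee_rot: [0.996, 0.084, 0.002, 0.002]
ft_force: [0.6, -0.5, -2.3]
grip_width: 0.266
grasp_force: 40.0
```

```bash
python3 -c "
from h import *
p,r,s=pose();print(p,s['grip_width']*88,s['grasp_force'])
a=C(-55,36);b=C(62,36)
plan((a[0],a[1],150,6.3),(a[0],a[1],80,6.3),(*b,80,6.3))"
```

```text
[ 414.65725813 -266.00442931  156.27685486] 23.40353851537609 39.999622106552124
turn [  0.3  -0.  -86.6] shift [288.   77.1   6.3] rows>=5
turn [0. 0. 0.] shift [ 0.  0. 70.] rows>=2
turn [0. 0. 0.] shift [ -0. 117.   0.] rows>=2
```

Call:
step_arm(deltas=[[0, 0, 0, 0, 0, -10.6, 255], [0, 0, 0, 0, 0, -10.6, 255], [0, 0, 0, 0, 0, -10.6, 255], [0, 0, 0, 0, 0, -10.6, 255], [0, 0, 0, 0, 0, -10.6, 255], [0, 0, 0, 0, 0, -10.6, 255], [0, 0, 0, 0, 0, -10.6, 255], [0, 0, 0, 0, 0, -10.6, 255]])

```text
clock: 4.28
ee_pos: [0.4124, -0.2646, 0.1523]
ee_rot: [0.677, 0.736, -0.0, -0.001]
ft_force: [-0.7, 0.3, -1.2]
grip_width: 0.271
grasp_force: 40.0
```

Call:
step_arm(deltas=[[0, 0, 0, 0, 0, -1.8, 255], [48, 0, 0, 0, 0, 0, 255], [48, 0, 0, 0, 0, 0, 255], [48, 0, 0, 0, 0, 0, 255], [48, 0, 0, 0, 0, 0, 255], [48, 25, 0, 0, 0, 0, 255], [48, 52, 0, 0, 0, 0, 255], [0, 0, 0, 0, 0, 0, 255]])

```text
clock: 5.28
ee_pos: [0.4556, 0.0262, 0.1536]
ee_rot: [0.667, 0.745, 0.001, 0.001]
ft_force: [-0.2, -1.0, -2.0]
grip_width: 0.273
grasp_force: 40.0
```

```bash
cat > g2.py <<'E'
from h import *
p,r,s=pose();print(p.round(1),s['grip_width']*88,s['grasp_force'])
a=C(-55,36);b=C(62,36)
plan((a[0],a[1],82,6.3),(*b,82,6.3))
im=grab('top','t1');w=cloud(im);m=(w[...,2]*1000>60)&(w[...,2]*1000<130)
z=w[...,2]*1000
P=w[(abs(w[...,0]-.46)<.07)&(abs(w[...,1]-.03)<.09)&(z>105)&(z<135)];print(len(P),np.nanmedian(P[:,2]),rect(P))
E
python3 g2.py
```

```text
[455.6  26.2 153.6] 23.984136385300832 39.999961853027344
turn [ 0.1 -0.   0.1] shift [ 2.1  4.4 71.6] rows>=2
turn [0. 0. 0.] shift [ -0. 117.   0.] rows>=2
9 0.12713703851999925 (array([450.9,  24.1]), array([36.4, 95.2]), 23.4)
```

Call:
step_arm(deltas=[[2, 4, 40, 0, 0, 0, 255], [0, 0, 20, 0, 0, 0, 255], [0, 0, 8, 0, 0, 0, 255], [0, 0, 2, 0, 0, 0, 255], [0, 0, 0, 0, 0, 0, 255]])

```text
clock: 5.95
ee_pos: [0.4569, 0.0254, 0.0842]
ee_rot: [0.668, 0.744, 0.0, 0.0]
ft_force: [-0.3, 0.5, -1.4]
grip_width: 0.267
grasp_force: 40.0
```

Call:
step_arm(deltas=[[0, 0, 2, 0, 0, 0, 255], [0, 0, 0, 0, 0, 0, 255]])

```text
clock: 6.2
ee_pos: [0.4569, 0.0258, 0.082]
ee_rot: [0.667, 0.745, 0.0, 0.0]
ft_force: [0.2, -0.3, -1.4]
grip_width: 0.273
grasp_force: 40.0
```

```bash
cat > g3.py <<'E'
from h import *
import sys
p,r,s=pose();print(p.round(1),s['ft_force'].round(1))
im=grab('scene',sys.argv[1])
cv2.imwrite('pics/'+sys.argv[1]+'.png',cv2.resize(im['color'][200:360,250:480,::-1],None,fx=3,fy=3))
E
python3 g3.py s2
```

```text
[456.9  25.8  82. ] [ 0.2 -0.3 -1.4]
```

View pics/s2.png

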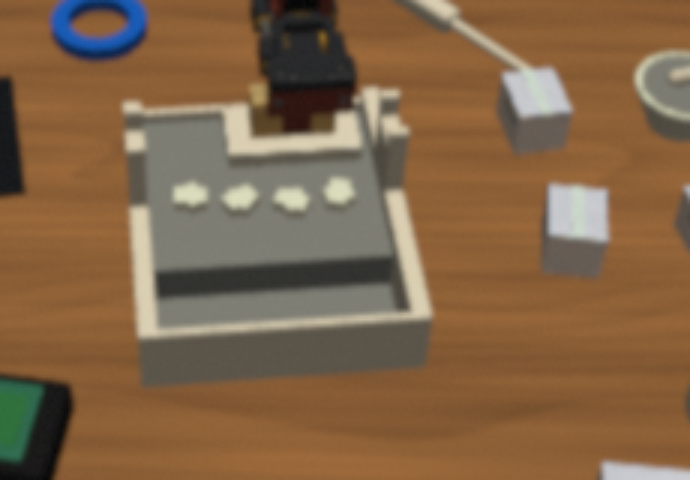

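Scraper foot is on the deck at crop (295,140), behind the four chips at row ~195. Sweeping.

Call:
step_arm(deltas=[[2, 3, 1, 0, 0, 0, 255], [0, 15, 0, 0, 0, 0, 255], [0, 20, 0, 0, 0, 0, 255], [0, 20, 0, 0, 0, 0, 255], [0, 20, 0, 0, 0, 0, 255], [0, 20, 0, 0, 0, 0, 255], [0, 20, 0, 0, 0, 0, 255], [0, 7, 0, 0, 0, 0, 255]])

```text
clock: 7.25
ee_pos: [0.5805, 0.0415, 0.0815]
ee_rot: [0.667, 0.745, -0.001, -0.001]
ft_force: [-13.3, -1.6, 24.8]
grip_width: 0.272
grasp_force: 40.0
```

Call:
step_arm(deltas=[[0, 0, 0, 0, 0, 0, 255], [0, 0, 0, 0, 0, 0, 255]])

```text
clock: 7.5
ee_pos: [0.5806, 0.0415, 0.0815]
ee_rot: [0.667, 0.745, -0.0, 0.0]
ft_force: [-2.5, 0.5, 8.8]
grip_width: 0.268
grasp_force: 40.0
```

```bash
python3 g3.py s3; python3 -c "
from h import *
p,r,s=pose();d=p[:2]-O;a=np.radians(YAW);print(d@[np.cos(a),np.sin(a)],d@[-np.sin(a),np.cos(a)])"
```

```text
[580.6  41.5  81.5] [-2.5  0.5  8.8]
66.64620674472239 35.40663018861155
```

View pics/s3.png

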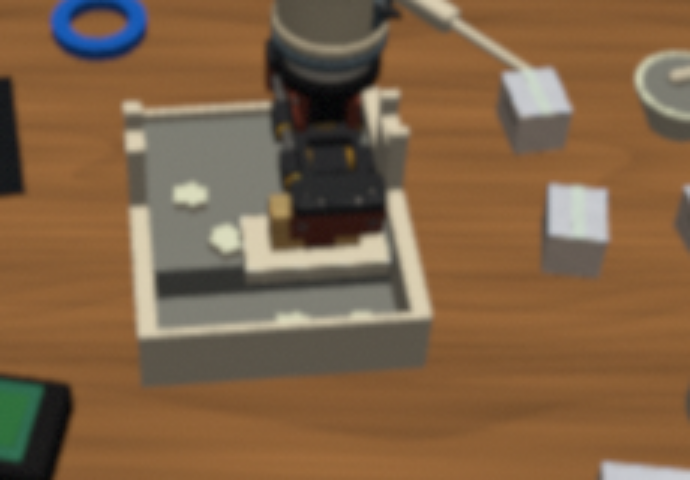

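Two chips are in the trough; two remain, at crop (190,193) and (226,238). Second pass on the right side.

Call:
step_arm(deltas=[[0, 0, -25, 0, 0, 0, 255], [0, -20, -15, 0, 0, 0, 255], [0, -50, 0, 0, 0, 0, 255], [0, -50, 0, 0, 0, 0, 255], [-36, 0, 0, 0, 0, 0, 255], [-36, 0, 0, 0, 0, 0, 255], [0, 0, 0, 0, 0, 0, 255], [0, 0, 20, 0, 0, 0, 255]])

```text
clock: 8.55
ee_pos: [0.4695, -0.0432, 0.1012]
ee_rot: [0.668, 0.744, 0.0, 0.0]
ft_force: [0.1, 3.9, 5.7]
grip_width: 0.268
grasp_force: 40.0
```

Call:
step_arm(deltas=[[0, 0, 15, 0, 0, 0, 255], [0, 0, 5, 0, 0, 0, 255], [0, 0, 0, 0, 0, 0, 255]])

```text
clock: 8.93
ee_pos: [0.4695, -0.0424, 0.0837]
ee_rot: [0.667, 0.745, 0.0, 0.0]
ft_force: [-12.8, 1.7, 46.4]
grip_width: 0.271
grasp_force: 56.4
```

```bash
python3 -c "
from h import *
p,r,s=pose();d=p[:2]-O;a=np.radians(YAW);print(p,d@[np.cos(a),np.sin(a)],d@[-np.sin(a),np.cos(a)],s['ft_force'])"
```

```text
[469.50951232 -42.37979632  83.71105296] -53.03662319433617 -35.775911329217415 [-12.83240014   1.72516452  46.36084995]
```

Call:
step_arm(deltas=[[0, 0, -4, 0, 0, 0, 255], [0, 0, 0, 0, 0, 0, 255]])

```text
clock: 9.18
ee_pos: [0.4694, -0.0427, 0.0848]
ee_rot: [0.667, 0.745, 0.0, 0.0]
ft_force: [-0.1, 0.2, -1.7]
grip_width: 0.274
grasp_force: 55.3
```

```bash
python3 g3.py s4
```

```text
[469.4 -42.7  84.8] [-0.1  0.2 -1.7]
```

View pics/s4.png

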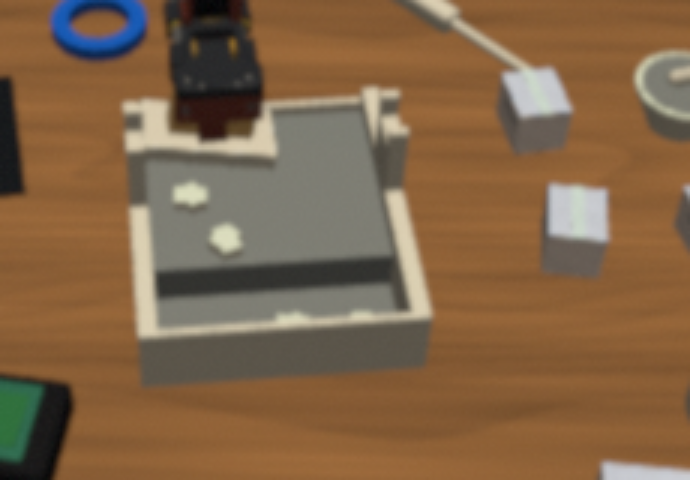

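The foot is tilted: its -y end, at crop (140,120), caught the wall. I'll raise it, shift inward and reseat it gently.

Call:
step_arm(deltas=[[0, 0, -25, 0, 0, 0, 255], [8, -2, 0, 0, 0, 0, 255], [0, 0, 0, 0, 0, 0, 255], [0, 0, 12, 0, 0, 0, 255], [0, 0, 0, 0, 0, 0, 255]])

```text
clock: 9.85
ee_pos: [0.4653, -0.0354, 0.096]
ee_rot: [0.667, 0.745, -0.001, -0.001]
ft_force: [-0.3, -0.2, -2.2]
grip_width: 0.273
grasp_force: 55.3
```

Call:
step_arm(deltas=[[0, 0, 5, 0, 0, 0, 255], [0, 0, 0, 0, 0, 0, 255], [0, 0, 4, 0, 0, 0, 255], [0, 0, 0, 0, 0, 0, 255]])

```text
clock: 10.35
ee_pos: [0.4663, -0.0356, 0.0885]
ee_rot: [0.667, 0.745, -0.0, -0.0]
ft_force: [0.1, -0.6, -1.2]
grip_width: 0.272
grasp_force: 55.3
```

```bash
python3 g3.py s5; python3 -c "
from h import *
p,r,s=pose()
im=grab('scene');w=cloud(im);z=w[...,2]*1000
d=w[...,:2]*1000-O;a=np.radians(YAW);X=d@[np.cos(a),np.sin(a)];Y=d@[-np.sin(a),np.cos(a)]
m=(abs(X+40)<30)&(abs(Y)<88)&(z>47)&(z<80)
A=np.stack([X[m],Y[m],np.ones(m.sum())],1);c=np.linalg.lstsq(A,z[m],rcond=None)[0];print(m.sum(),c,Y[m].min(),Y[m].max(),X[m].max(),z[m].min(),z[m].max())"
```

```text
[466.3 -35.6  88.5] [ 0.1 -0.6 -1.2]
554 [-0.20234488 -0.15704147 56.10644735] -86.0464049256062 24.05522006550281 -22.324913380756513 47.89321700079974 79.98895750834467
```

View pics/s5.png

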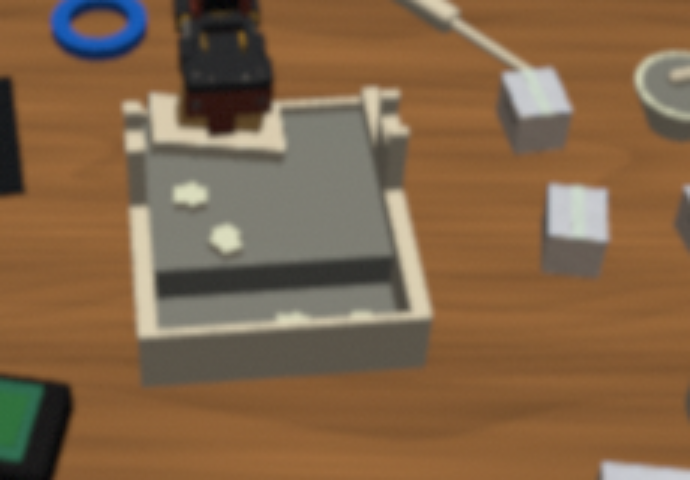

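The foot is now clear of the wall but rolled about 9°, low at its +y end. I'll lower it, release so it drops flat, and regrip.

Call:
step_arm(deltas=[[0, 0, 3, 0, 0, 0, 255], [0, 0, 2, 0, 0, 0, 255], [0, 0, 0, 0, 0, 0, 255]])

```text
clock: 10.82
ee_pos: [0.4665, -0.0356, 0.0838]
ee_rot: [0.667, 0.745, 0.0, 0.0]
ft_force: [0.2, -0.4, 2.1]
grip_width: 0.277
grasp_force: 53.5
```

Call:
step_arm(deltas=[[0, 0, 0, 0, 0, 0, 130], [0, 0, 0, 0, 0, 0, 130], [0, 0, 0, 0, 0, 0, 130], [0, 0, 0, 0, 0, 0, 130], [0, 0, 0, 0, 0, 0, 130]])

```text
clock: 11.45
ee_pos: [0.4664, -0.0355, 0.0837]
ee_rot: [0.667, 0.745, -0.0, -0.0]
ft_force: [-0.3, 0.7, -0.2]
grip_width: 0.49
grasp_force: 0.0
```

```bash
cat > g4.py <<'E'
from h import *
p,r,s=pose();print(p,s['grip_width']*88)
im=grab('scene');w=cloud(im);z=w[...,2]*1000
d=w[...,:2]*1000-O;a=np.radians(YAW);X=d@[np.cos(a),np.sin(a)];Y=d@[-np.sin(a),np.cos(a)]
m=(X<-20)&(X>-45)&(abs(Y)<88)&(z>52)&(z<70)
for y in range(-90,40,12):
    k=m&(abs(Y-y)<6)
    if k.sum()>3: print(y,k.sum(),np.median(z[k]).round(1),X[k].max().round(1))
print(Y[m].min(),Y[m].max())
E
python3 g4.py
```

```text
[466.42140292 -35.50883759  83.67503022] 43.10614789832519
-90 8 54.7 -31.1
-78 29 55.7 -24.6
-66 38 56.8 -24.1
-54 42 57.8 -26.3
-42 41 56.8 -23.8
-30 25 56.0 -24.7
-18 30 56.9 -25.3
-6 40 56.8 -25.4
6 29 57.7 -26.1
18 27 56.4 -23.9
-87.24068887062161 22.259846109453225
```

Call:
step_arm(deltas=[[0, 0, 2, 0, 0, 0, 255], [0, 0, 0, 0, 0, 0, 255], [0, 0, 0, 0, 0, 0, 255], [0, 0, 0, 0, 0, 0, 255], [0, 0, 0, 0, 0, 0, 255], [0, 0, 0, 0, 0, 0, 255]], newtons=55)

```text
clock: 12.25
ee_pos: [0.4664, -0.0355, 0.0817]
ee_rot: [0.667, 0.745, -0.0, -0.0]
ft_force: [0.4, 0.3, -1.9]
grip_width: 0.273
grasp_force: 55.0
```

Call:
step_arm(deltas=[[0, 10, 0, 0, 0, 0, 255], [0, 20, 0, 0, 0, 0, 255], [0, 20, 0, 0, 0, 0, 255], [0, 20, 0, 0, 0, 0, 255], [0, 20, 0, 0, 0, 0, 255], [0, 20, 0, 0, 0, 0, 255], [0, 13, 0, 0, 0, 0, 255], [0, 0, 0, 0, 0, 0, 255]])

```text
clock: 13.25
ee_pos: [0.5894, -0.022, 0.0816]
ee_rot: [0.667, 0.745, 0.0, 0.0]
ft_force: [4.0, 0.6, 3.8]
grip_width: 0.271
grasp_force: 55.0
```

```bash
python3 g3.py s6
```

```text
[589.4 -22.   81.6] [4.  0.6 3.8]
```

View pics/s6.png

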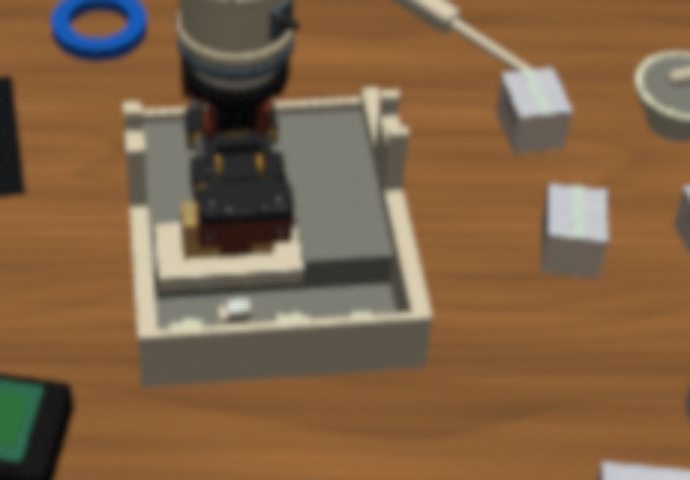

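All four chips are in the trough, at crop row ~310-320, and one leans at (237,308). Now I'll return the scraper to the mat.

Call:
step_arm(deltas=[[0, -5, -25, 0, 0, 0, 255], [0, 0, -45, 0, 0, 0, 255], [0, 0, -40, 0, 0, 0, 255], [-40, -40, 0, 0, 0, 0, 255], [-50, -30, 0, 0, 0, 0, 255], [-50, -30, 0, 0, 0, 0, 255], [-50, -30, 0, 0, 0, 0, 255], [0, 0, 0, 0, 0, 0, 255]])

```text
clock: 14.3
ee_pos: [0.4726, -0.2284, 0.1915]
ee_rot: [0.669, 0.743, -0.0, -0.0]
ft_force: [0.1, 1.1, -1.2]
grip_width: 0.269
grasp_force: 55.0
```

Call:
step_arm(deltas=[[0, 0, 0, 0, 0, 10.6, 255], [0, 0, 0, 0, 0, 10.6, 255], [0, 0, 0, 0, 0, 10.6, 255], [0, 0, 0, 0, 0, 10.6, 255], [0, 0, 0, 0, 0, 10.6, 255], [0, 0, 0, 0, 0, 10.6, 255], [0, 0, 0, 0, 0, 10.6, 255], [0, 0, 0, 0, 0, 10.6, 255]])

```text
clock: 15.3
ee_pos: [0.4748, -0.2245, 0.1914]
ee_rot: [0.995, 0.097, -0.0, -0.0]
ft_force: [-0.3, -0.9, -2.1]
grip_width: 0.268
grasp_force: 55.0
```

```bash
cat > g5.py <<'E'
from h import *
plan((421,-262.5,120,-79.1),(421,-262.5,46,-79.1))
im=grab('top','t2');hsv=cv2.cvtColor(im['color'],cv2.COLOR_RGB2HSV);w=cloud(im);z=w[...,2]*1000
d=w[...,:2]*1000-O;a=np.radians(YAW);X=d@[np.cos(a),np.sin(a)];Y=d@[-np.sin(a),np.cos(a)]
m=((X>70)&(X<150)&(abs(Y)<92)&(z>11)&(z<50)).astype(np.uint8)
n,l,st,ce=cv2.connectedComponentsWithStats(m)
for i in range(1,n):
    if st[i,4]>15: k=l==i;print(st[i,4],X[k].mean(),Y[k].mean(),z[k].max(),np.median(z[k]))
m=(X>-85)&(X<70)&(abs(Y)<88)&(z>44)&(z<60);print('on deck',m.sum())
for i,(u,v) in enumerate([(154,235),(208,231),(213,295)]):
    k=np.zeros(z.shape,bool);k[v-25:v+25,u-25:u+25]=1;k&=(z>38)&(z<60);print(i,rect(w[k]))
k=np.zeros(z.shape,bool);k[165:285,470:515]=1;k&=(z>12)&(z<40);print('bar',rect(w[k]))
E
python3 g5.py
```

```text
turn [-0.1  0.   0.3] shift [-60.   27.2  71.4] rows>=2
turn [0. 0. 0.] shift [ 0.  0. 74.] rows>=2
348 149.14844272714893 -3.977091957080339 49.9606870412257 31.0210798324575
96 115.81462994831195 -70.73971937073911 21.91675388731995 15.39565626697781
96 122.83979829453826 64.2336781495839 20.33756875718784 15.262645771843776
97 116.51179474231265 11.486073407435658 20.925990514217176 15.663380805015947
72 101.04575624340868 -32.21367956183438 34.57069960107573 26.81149361395918
200 72.66014288561648 -0.4208962216526561 45.52572521028742 39.42110141354227
on deck 94
0 (array([531.5, 367.5]), array([57.6, 47.7]), 13.7)
1 (array([539.1, 249.4]), array([48.2, 56.9]), 82.5)
2 (array([398.1, 233.8]), array([57. , 47.1]), 11.2)
bar (array([ 573.4, -370.8]), array([188.8,  22. ]), 5.0)
```

Call:
step_arm(deltas=[[-30, 13.5, 0, 0, 0, 0, 255], [-30, 13.5, 21, 0, 0, 0, 255], [0, 0, 50, 0, 0, 0, 255], [0, 0, 50, 0, 0, 0, 255], [0, 0, 16, 0, 0, 0, 255], [0, 0, 6, 0, 0, 0, 255], [0, 0, 1.5, 0, 0, 0, 255], [0, 0, 0, 0, 0, 0, 255]])

```text
clock: 16.35
ee_pos: [0.4227, -0.2646, 0.0484]
ee_rot: [0.995, 0.1, 0.001, 0.001]
ft_force: [0.3, -0.3, -1.6]
grip_width: 0.267
grasp_force: 55.0
```

Call:
step_arm(deltas=[[0, 0, 2.5, 0, 0, 0, 255], [0, 0, 2, 0, 0, 0, 255], [0, 0, 0, 0, 0, 0, 255]])

```text
clock: 16.73
ee_pos: [0.4222, -0.2644, 0.0436]
ee_rot: [0.995, 0.1, 0.0, 0.0]
ft_force: [-1.2, 1.5, 8.2]
grip_width: 0.268
grasp_force: 55.0
```

Call:
step_arm(deltas=[[0, 0, 0, 0, 0, 0, 0], [0, 0, 0, 0, 0, 0, 0], [0, 0, 0, 0, 0, 0, 0], [0, 0, 0, 0, 0, 0, 0], [0, 0, 0, 0, 0, 0, 0], [0, 0, -30, 0, 0, 0, 0], [0, 0, -60, 0, 0, 0, 0], [0, 0, -60, 0, 0, 0, 0]])

```text
clock: 17.73
ee_pos: [0.4214, -0.2638, 0.194]
ee_rot: [0.995, 0.1, -0.0, -0.0]
ft_force: [0.8, -0.3, 0.6]
grip_width: 0.999
grasp_force: 0.0
```

Call:
step_arm(deltas=[[0, 0, -10, 0, 0, 0, 0], [0, 0, 0, 0, 0, -10.6, 0], [0, 0, 0, 0, 0, -10.6, 0], [0, 0, 0, 0, 0, -10.6, 0], [0, 0, 0, 0, 0, -10.6, 0], [0, 0, 0, 0, 0, -10.6, 0], [0, 0, 0, 0, 0, -10.6, 0], [0, 0, 0, 0, 0, -10.6, 0]])

```text
clock: 18.73
ee_pos: [0.4211, -0.2636, 0.2013]
ee_rot: [0.731, 0.682, -0.0, -0.001]
ft_force: [0.3, 0.4, 0.2]
grip_width: 0.999
grasp_force: 0.0
```

```bash
python3 -c "
from h import *
print(pose()[0])
plan((398.2,233.8,200,10.7),(398.2,233.8,30,10.7),)"
```

```text
[ 421.14918793 -263.6405608   201.31024369]
turn [ -0.1  -0.1 -14.7] shift [493.1  69.8   1.3] rows>=8
turn [0. 0. 0.] shift [  0.   0. 170.] rows>=3
```

Call:
step_arm(deltas=[[0, 0, 0, 0, 0, -7.4, 0], [0, 0, 0, 0, 0, -7.3, 0], [58, 11.6, 0, 0, 0, 0, 0], [58, 11.6, 0, 0, 0, 0, 0], [58, 11.6, 0, 0, 0, 0, 0], [58, 11.6, 0, 0, 0, 0, 0], [58, 11.6, 0, 0, 0, 0, 0], [58, 11.6, 0, 0, 0, 0, 0]])

```text
clock: 19.73
ee_pos: [0.4268, 0.0925, 0.2017]
ee_rot: [0.64, 0.768, -0.001, -0.0]
ft_force: [0.4, -1.2, 0.0]
grip_width: 1.002
grasp_force: 0.0
```

Call:
step_arm(deltas=[[58, 0, 0, 0, 0, 0, 0], [58, 0, 0, 0, 0, 0, 0], [29, 0, 30, 0, 0, 0, 0], [0, 0, 30, 0, 0, 0, 0], [0, 0, 0, 0, 0, 0, 0], [0, 0, 0, 0, 0, 0, 0]])

```text
clock: 20.48
ee_pos: [0.4015, 0.2331, 0.1427]
ee_rot: [0.64, 0.768, -0.0, -0.0]
ft_force: [0.6, -0.4, 0.3]
grip_width: 1.001
grasp_force: 0.0
```

```bash
cat > wr.py <<'E'
from h import *
import sys
cx,cy=map(float,sys.argv[1:3]);z0,z1=map(float,sys.argv[3:5]);h=float(sys.argv[5]);tz=float(sys.argv[6])
im=grab('wrist');w=cloud(im)*1000;z=w[...,2]
m=(z>z0)&(z<z1)&(np.hypot(w[...,0]-cx,w[...,1]-cy)<50);P=w[m]/1000
r=rect(P);print(len(P),np.median(P[:,2]),r)
print(pose()[0].round(1));plan((*r[0],tz,h))
E
python3 wr.py 398 234 38 60 10.7 30
python3 - <<'E'
from h import *
im=grab('top');w=cloud(im)*1000;z=w[...,2]
for n,z0,z1 in(('grip',48,65),('foot',12,65)):
    k=np.zeros(z.shape,bool);k[235:330,405:480]=1;k&=(z>z0)&(z<z1);print(n,rect(w[k]/1000))
k=np.zeros(z.shape,bool);k[165:285,470:515]=1;k&=(z>12)&(z<40);print('bar',rect(w[k]/1000))
E
```

```text
4655 0.04679488878334373 (array([397.9, 236.9]), array([56.5, 45.9]), 10.6)
[402.  233.2 143.3]
turn [ 0.  -0.  -0.4] shift [  4.4  -3.3 113.3] rows>=2
grip (array([ 418.7, -267. ]), array([69.9, 25.5]), 11.6)
foot (array([ 418.7, -267.3]), array([110. ,  57.6]), 11.5)
bar (array([ 550.5, -373.7]), array([236.4,  27.1]), 6.0)
```

Call:
step_arm(deltas=[[3, -3, 30, 0, 0, 0, 0], [0, 0, 50, 0, 0, 0, 0], [0, 0, 30, 0, 0, 0, 0], [0, 0, 0, 0, 0, 0, 255], [0, 0, 0, 0, 0, 0, 255], [0, 0, 0, 0, 0, 0, 255], [0, 0, 0, 0, 0, 0, 255], [0, 0, 0, 0, 0, 0, 255]], newtons=15)

```text
clock: 21.58
ee_pos: [0.3989, 0.2362, 0.034]
ee_rot: [0.64, 0.768, 0.001, 0.0]
ft_force: [0.4, -1.0, 9.9]
grip_width: 0.639
grasp_force: 15.0
```

Call:
step_arm(deltas=[[0, 0, -40, 0, 0, 0, 255], [0, 0, -60, 0, 0, 0, 255], [0, 0, -60, 0, 0, 0, 255], [0, 0, 0, 0, 0, 4.4, 255], [0, 0, 0, 0, 0, 0, 255]])

```text
clock: 22.2
ee_pos: [0.3981, 0.2359, 0.1939]
ee_rot: [0.669, 0.743, 0.001, 0.0]
ft_force: [-0.7, 1.1, -0.7]
grip_width: 0.638
grasp_force: 15.0
```

```bash
python3 -c "
from h import *
print(pose()[0]);plan((*C(0,60),190,6.3),(*C(0,60),74,6.3))"
```

```text
[398.13577506 235.86733296 193.85004329]
turn [ 0.1 -0.1 -0.3] shift [-188.6   93.4    3.9] rows>=4
turn [0. 0. 0.] shift [  0.   0. 116.] rows>=2
```

Call:
step_arm(deltas=[[-47, 23, 0, 0, 0, 0, 255], [-47, 23, 0, 0, 0, 0, 255], [-47, 23, 0, 0, 0, 0, 255], [-48, 24, 0, 0, 0, 0, 255], [0, 0, 60, 0, 0, 0, 255], [0, 0, 40, 0, 0, 0, 255], [0, 0, 14, 0, 0, 0, 255], [0, 0, 4, 0, 0, 0, 255]])

```text
clock: 23.2
ee_pos: [0.5097, 0.0576, 0.0741]
ee_rot: [0.669, 0.743, -0.001, -0.001]
ft_force: [-4.6, -1.8, 10.2]
grip_width: 0.634
grasp_force: 15.0
```

Call:
step_arm(deltas=[[0, 0, 2, 0, 0, 0, 255], [0, 0, 0, 0, 0, 0, 255]])

```text
clock: 23.45
ee_pos: [0.5112, 0.0578, 0.0742]
ee_rot: [0.669, 0.743, 0.001, 0.001]
ft_force: [-0.6, 1.0, -0.8]
grip_width: 0.637
grasp_force: 15.0
```

Call:
step_arm(deltas=[[0, 0, 1, 0, 0, 0, 255], [0, 0, 0, 0, 0, 0, 0], [0, 0, 0, 0, 0, 0, 0], [0, 0, 0, 0, 0, 0, 0], [0, 0, 0, 0, 0, 0, 0], [0, 0, -30, 0, 0, 0, 0], [0, 0, -50, 0, 0, 0, 0], [0, 0, -40, 0, 0, 6.5, 0]])

```text
clock: 24.45
ee_pos: [0.5103, 0.0575, 0.1932]
ee_rot: [0.711, 0.703, 0.0, 0.0]
ft_force: [1.2, 0.0, -0.0]
grip_width: 1.004
grasp_force: 0.0
```

Call:
step_arm(deltas=[[0, 0, 0, 0, 0, 6.5, 0], [0, 0, 0, 0, 0, 0, 0]])

```text
clock: 24.7
ee_pos: [0.5102, 0.0575, 0.192]
ee_rot: [0.749, 0.663, 0.0, 0.0]
ft_force: [0.7, 0.1, -0.3]
grip_width: 1.0
grasp_force: 0.0
```

```bash
python3 -c "
from h import *
print(pose()[0]);plan((539,249.5,145,-7))"
```

```text
[510.24006246  57.47859345 192.04913419]
turn [ 0. -0.  0.] shift [194.1   5.1  47. ] rows>=4
```

Call:
step_arm(deltas=[[48, 1, 0, 0, 0, 0, 0], [48, 1, 0, 0, 0, 0, 0], [48, 1, 0, 0, 0, 0, 0], [50, 2, 22, 0, 0, 0, 0], [0, 0, 25, 0, 0, 0, 0], [0, 0, 0, 0, 0, 0, 0], [0, 0, 0, 0, 0, 0, 0]])

```text
clock: 25.58
ee_pos: [0.5389, 0.249, 0.1447]
ee_rot: [0.749, 0.663, -0.0, -0.0]
ft_force: [0.5, -1.0, -0.3]
grip_width: 1.0
grasp_force: 0.0
```

```bash
python3 wr.py 539 249 38 60 -7 34
```

```text
4575 0.04678117611543156 (array([539.2, 252. ]), array([46.2, 56.9]), 82.5)
[539.2 249.  145.3]
turn [ 0. -0. -0.] shift [  3.   -0.4 111.3] rows>=2
```

Call:
step_arm(deltas=[[2, 0, 30, 0, 0, 0, 0], [0, 0, 50, 0, 0, 0, 0], [0, 0, 31, 0, 0, 0, 0], [0, 0, 0, 0, 0, 0, 255], [0, 0, 0, 0, 0, 0, 255], [0, 0, 0, 0, 0, 0, 255], [0, 0, 0, 0, 0, 0, 255], [0, 0, 0, 0, 0, 0, 255]])

```text
clock: 26.62
ee_pos: [0.5401, 0.2517, 0.0353]
ee_rot: [0.749, 0.662, 0.001, 0.0]
ft_force: [-1.3, -1.0, 8.1]
grip_width: 0.635
grasp_force: 15.0
```

Call:
step_arm(deltas=[[0, 0, -40, 0, 0, 0, 255], [0, 0, -60, 0, 0, 0, 255], [0, 0, -60, 0, 0, 0, 255], [0, 0, 0, 0, 0, -6.7, 255], [0, 0, 0, 0, 0, -6.6, 255], [0, 0, 0, 0, 0, 0, 255]])

```text
clock: 27.38
ee_pos: [0.539, 0.2514, 0.1943]
ee_rot: [0.668, 0.744, 0.0, 0.0]
ft_force: [-0.2, 0.2, 0.1]
grip_width: 0.638
grasp_force: 15.0
```

```bash
python3 -c "
from h import *
print(pose()[0]);plan((*C(0,0),190,6.3),(*C(0,0),74,6.3))"
```

```text
[539.04533233 251.42272243 194.31369989]
turn [ 0.  -0.  -0.1] shift [-248.6  -48.3    4.3] rows>=5
turn [0. 0. 0.] shift [  0.   0. 116.] rows>=2
```

Call:
step_arm(deltas=[[-50, -10, 0, 0, 0, 0, 255], [-50, -10, 0, 0, 0, 0, 255], [-50, -10, 0, 0, 0, 0, 255], [-50, -10, 0, 0, 0, 0, 255], [-49, -8, 0, 0, 0, 0, 255], [0, 0, 60, 0, 0, 0, 255], [0, 0, 40, 0, 0, 0, 255], [0, 0, 14, 0, 0, 0, 255]])

```text
clock: 28.38
ee_pos: [0.5171, -0.0015, 0.0777]
ee_rot: [0.668, 0.744, -0.001, -0.001]
ft_force: [-0.0, 0.1, -0.5]
grip_width: 0.634
grasp_force: 15.0
```

Call:
step_arm(deltas=[[0, 0, 3, 0, 0, 0, 255], [0, 0, 2.5, 0, 0, 0, 255], [0, 0, 0, 0, 0, 0, 255]])

```text
clock: 28.75
ee_pos: [0.5196, -0.0012, 0.0754]
ee_rot: [0.667, 0.745, 0.001, 0.001]
ft_force: [-1.1, -0.6, -1.7]
grip_width: 0.634
grasp_force: 15.0
```

Call:
step_arm(deltas=[[0, 0, 0, 0, 0, 0, 0], [0, 0, 0, 0, 0, 0, 0], [0, 0, 0, 0, 0, 0, 0], [0, 0, 0, 0, 0, 0, 0], [0, 0, -30, 0, 0, 0, 0], [0, 0, -50, 0, 0, 0, 0], [0, 0, -40, 0, 0, -7.5, 0], [0, 0, 0, 0, 0, 0, 0]])

```text
clock: 29.75
ee_pos: [0.5206, -0.0014, 0.1972]
ee_rot: [0.617, 0.787, 0.002, 0.003]
ft_force: [-0.3, -0.4, 0.2]
grip_width: 1.001
grasp_force: 0.0
```

```bash
python3 -c "
from h import *
print(pose()[0]);plan((531.2,367.5,145,13.8))"
```

```text
[520.61712826  -1.43403215 197.15231038]
turn [ 0.3  0.1 -0. ] shift [355.8  98.3  52.2] rows>=6
```

Call:
step_arm(deltas=[[59, 16, 0, 0, 0, 0, 0], [59, 16, 0, 0, 0, 0, 0], [59, 16, 0, 0, 0, 0, 0], [59, 16, 0, 0, 0, 0, 0], [60, 17, 0, 0, 0, 0, 0], [60, 17, 12, 0, 0, 0, 0], [0, 0, 40, 0, 0, 0, 0], [0, 0, 0, 0, 0, 0, 0]])

```text
clock: 30.75
ee_pos: [0.526, 0.3656, 0.1378]
ee_rot: [0.617, 0.787, -0.004, -0.001]
ft_force: [0.3, -0.2, 0.2]
grip_width: 1.003
grasp_force: 0.0
```

```bash
python3 wr.py 531 367.5 38 60 13.8 34
```

```text
4844 0.046816990096344616 (array([531.3, 370.5]), array([57. , 46.4]), 13.6)
[527.4 365.7 140. ]
turn [-0.3  0.1 -0.1] shift [  3.7   4.9 106. ] rows>=2
```

Call:
step_arm(deltas=[[3, 3, 30, 0, 0, 0, 0], [0, 0, 50, 0, 0, 0, 0], [0, 0, 24, 0, 0, 0, 0], [0, 0, 0, 0, 0, 0, 255], [0, 0, 0, 0, 0, 0, 255], [0, 0, 0, 0, 0, 0, 255], [0, 0, 0, 0, 0, 0, 255], [0, 0, 0, 0, 0, 0, 255]])

```text
clock: 31.8
ee_pos: [0.532, 0.3708, 0.04]
ee_rot: [0.617, 0.787, 0.001, 0.0]
ft_force: [-0.2, -1.9, 8.4]
grip_width: 0.636
grasp_force: 15.0
```

Call:
step_arm(deltas=[[0, 0, -40, 0, 0, 0, 255], [0, 0, -60, 0, 0, 0, 255], [0, 0, -60, 0, 0, 0, 255], [0, 0, 0, 0, 0, 7.5, 255], [0, 0, 0, 0, 0, 0, 255]])

```text
clock: 32.42
ee_pos: [0.5312, 0.3705, 0.1994]
ee_rot: [0.667, 0.745, 0.001, 0.0]
ft_force: [-1.4, 1.1, -0.9]
grip_width: 0.632
grasp_force: 15.0
```

```bash
python3 -c "
from h import *
print(pose()[0]);plan((*C(0,-60),195,6.3),(*C(0,-60),76,6.3))
im=grab('top');w=cloud(im)*1000;z=w[...,2];d=w[...,:2]-O;a=np.radians(YAW);X=d@[np.cos(a),np.sin(a)];Y=d@[-np.sin(a),np.cos(a)]
for y in(60,0):
  m=(abs(Y-y)<30)&(abs(X)<45)&(z>75)&(z<98);print(m.sum(),np.median(z[m]),X[m].mean(),Y[m].mean(),rect(w[m]/1000))"
```

```text
[531.20408942 370.45890949 199.42599751]
turn [ 0.1 -0.   0. ] shift [-427.8  -53.6    4.4] rows>=7
turn [0. 0. 0.] shift [  0.   0. 119.] rows>=2
604 85.42338211439804 -0.918991142266115 56.97334583446687 (array([511.8,  55.8]), array([57. , 46.3]), 6.6)
599 85.60073672229551 0.5833771924539275 -2.9184948617122166 (array([520.4,  -3.6]), array([57.4, 45.8]), 6.0)
```

Call:
step_arm(deltas=[[-61, -7, 0, 0, 0, 0, 255], [-61, -7, 0, 0, 0, 0, 255], [-61, -8, 0, 0, 0, 0, 255], [-61, -8, 0, 0, 0, 0, 255], [-61, -8, 0, 0, 0, 0, 255], [-61, -8, 0, 0, 0, 0, 255], [-62, -8, 0, 0, 0, 0, 255], [0, 0, 0, 0, 0, 0, 255]])

```text
clock: 33.48
ee_pos: [0.5234, -0.0646, 0.1974]
ee_rot: [0.668, 0.744, -0.001, -0.001]
ft_force: [0.5, 0.4, -0.2]
grip_width: 0.635
grasp_force: 15.0
```

Call:
step_arm(deltas=[[0, 0, 0, 0, 0, 0, 255], [0, 0, 60, 0, 0, 0, 255], [0, 0, 40, 0, 0, 0, 255], [0, 0, 12, 0, 0, 0, 255], [0, 0, 4, 0, 0, 0, 255], [0, 0, 3, 0, 0, 0, 255], [0, 0, 0, 0, 0, 0, 255]])

```text
clock: 34.35
ee_pos: [0.5251, -0.0609, 0.0804]
ee_rot: [0.667, 0.745, 0.001, 0.001]
ft_force: [0.5, -0.6, -0.3]
grip_width: 0.636
grasp_force: 15.0
```

Call:
step_arm(deltas=[[0, 0, 0, 0, 0, 0, 0], [0, 0, 0, 0, 0, 0, 0], [0, 0, 0, 0, 0, 0, 0], [0, 0, 0, 0, 0, 0, 0], [0, 0, -30, 0, 0, 0, 0], [0, 0, -50, 0, 0, 0, 0], [0, 0, -40, 0, 0, 0, 0], [-60, 0, 0, 0, 0, 0, 0]])

```text
clock: 35.35
ee_pos: [0.533, -0.1192, 0.2029]
ee_rot: [0.665, 0.746, 0.002, 0.003]
ft_force: [2.0, -1.0, -0.6]
grip_width: 1.002
grasp_force: 0.0
```

Call:
step_arm(deltas=[[-60, 0, 0, 0, 0, 0, 0], [-60, 0, 0, 0, 0, 0, 0], [-60, 0, 0, 0, 0, 0, 0], [-60, 0, 0, 0, 0, 10.6, 0], [0, 0, 0, 0, 0, 10.6, 0], [0, 0, 0, 0, 0, 10.6, 0], [0, 0, 0, 0, 0, 10.6, 0], [0, 0, 0, 0, 0, 10.6, 0]])

```text
clock: 36.35
ee_pos: [0.5569, -0.3591, 0.1991]
ee_rot: [0.931, 0.366, -0.0, -0.0]
ft_force: [-0.4, 0.2, -0.1]
grip_width: 1.002
grasp_force: 0.0
```

Call:
step_arm(deltas=[[0, 0, 0, 0, 0, 10.6, 0], [0, 0, 0, 0, 0, 10.6, 0], [0, 0, 0, 0, 0, 10.6, 0], [0, 0, 0, 0, 0, 5.3, 0], [0, 0, 0, 0, 0, 0, 0]])

```text
clock: 36.98
ee_pos: [0.557, -0.3591, 0.1992]
ee_rot: [0.999, 0.054, -0.0, -0.0]
ft_force: [-0.6, 0.6, 0.1]
grip_width: 1.0
grasp_force: 0.0
```

```bash
cat > g6.py <<'E'
from h import *
im=grab('top');w=cloud(im)*1000;z=w[...,2];d=w[...,:2]-O;a=np.radians(YAW);X=d@[np.cos(a),np.sin(a)];Y=d@[-np.sin(a),np.cos(a)]
for y in(60,0,-60):
  m=(abs(Y-y)<28)&(abs(X)<45)&(z>75)&(z<98);print(m.sum(),np.median(z[m]),X[m].mean(),Y[m].mean(),rect(w[m]/1000))
m=((X>78)&(X<143)&(abs(Y)<90)&(z>11)&(z<50)).astype(np.uint8)
n,l,st,ce=cv2.connectedComponentsWithStats(m)
for i in range(1,n):
    if st[i,4]>15: k=l==i;print('chip',st[i,4],X[k].mean(),Y[k].mean(),z[k].max())
k=np.zeros(z.shape,bool);k[235:330,405:480]=1;k&=(z>12)&(z<65);print('foot',rect(w[k]/1000))
E
python3 g6.py;python3 -c "
from h import *
print(pose()[0]);plan((550.5,-373.7,145,-83.8))"
```

```text
605 85.27109644369668 -0.9440210246602618 57.01986491756885 (array([512. ,  55.5]), array([56.7, 46.3]), 6.2)
596 85.46518913606293 0.7163847722072129 -2.82865857276417 (array([520.4,  -3.6]), array([57.3, 45.9]), 6.1)
606 85.52400546072347 -0.4395776060657899 -62.71750894420261 (array([525.7, -63.4]), array([57.1, 45.9]), 6.2)
chip 99 115.88622348641465 -70.57440159489396 22.024687740355155
chip 97 122.40681624595595 64.33519399520873 22.31818459146595
chip 94 116.54877458795107 11.367571419925946 21.09276671023541
chip 74 100.82840044398695 -31.9342788012602 37.32595504481928
foot (array([ 418.7, -266.9]), array([110.5,  57.1]), 12.3)
[ 557.03560498 -359.07877481  199.21614085]
turn [-0.   0.   0.1] shift [-8.1 13.8 54.2] rows>=1
```

Call:
step_arm(deltas=[[-8, 14, 0, 0, 0, 0, 0], [0, 0, 40, 0, 0, 0, 0], [0, 0, 14, 0, 0, 0, 0], [0, 0, 0, 0, 0, 0, 0], [0, 0, 0, 0, 0, 0, 0]])

```text
clock: 37.65
ee_pos: [0.5512, -0.3744, 0.1464]
ee_rot: [0.999, 0.054, 0.001, 0.0]
ft_force: [0.4, -0.6, -0.3]
grip_width: 1.0
grasp_force: 0.0
```

Run:
```python
from h import *
for c in('wrist','top'):
    im=grab(c);w=cloud(im)*1000;z=w[...,2]
    m=(z>15)&(z<32)&(abs(w[...,0]-550)<125)&(abs(w[...,1]+374)<35);P=w[m]/1000
    print(c,len(P),rect(P))
print(pose()[0]);plan((550.5,-373,14,-83.8))
```

```text
wrist 7350 (array([ 568.7, -369.2]), array([199.1,  24.1]), 6.2)
top 440 (array([ 575.1, -370.5]), array([187.3,  25.4]), 6.2)
[ 551.40096644 -374.37925645  146.72527333]
turn [ 0.1 -0.1 -0. ] shift [ -0.7  -1.5 132.7] rows>=3
```

Call:
step_arm(deltas=[[-1, -1, 40, 0, 0, 0, 0], [0, 0, 50, 0, 0, 0, 0], [0, 0, 27, 0, 0, 0, 0], [0, 0, 9, 0, 0, 0, 0], [0, 0, 0, 0, 0, 0, 0], [0, 0, 0, 0, 0, 0, 255], [0, 0, 0, 0, 0, 0, 255], [0, 0, 0, 0, 0, 0, 255]], newtons=45)

```text
clock: 38.75
ee_pos: [0.55, -0.3733, 0.0202]
ee_rot: [0.999, 0.054, 0.0, 0.0]
ft_force: [-0.3, 0.5, 0.4]
grip_width: 0.703
grasp_force: 0.0
```

Call:
step_arm(deltas=[[0, 0, 0, 0, 0, 0, 255], [0, 0, 0, 0, 0, 0, 255], [0, 0, 0, 0, 0, 0, 255], [0, 0, 0, 0, 0, 0, 255]])

```text
clock: 39.25
ee_pos: [0.5495, -0.3729, 0.0193]
ee_rot: [0.999, 0.054, -0.0, -0.0]
ft_force: [-0.2, 0.9, 0.4]
grip_width: 0.266
grasp_force: 45.0
```

Call:
step_arm(deltas=[[0, 0, -40, 0, 0, 0, 255], [0, 0, -60, 0, 0, 0, 255], [0, 0, -60, 0, 0, 0, 255], [0, 0, -20, 0, 0, 0, 255], [0, 0, 0, 0, 0, -10, 255], [0, 0, 0, 0, 0, -10, 255], [0, 0, 0, 0, 0, -10, 255], [0, 0, 0, 0, 0, -10, 255]])

```text
clock: 40.25
ee_pos: [0.5485, -0.3723, 0.197]
ee_rot: [0.919, 0.395, -0.001, -0.002]
ft_force: [1.0, 0.3, -2.5]
grip_width: 0.27
grasp_force: 45.0
```

Call:
step_arm(deltas=[[0, 0, 0, 0, 0, -10, 255], [0, 0, 0, 0, 0, -10, 255], [0, 0, 0, 0, 0, -10, 255], [0, 0, 0, 0, 0, -10, 255], [0, 0, 0, 0, 0, -10, 255], [0, 0, 0, 0, 0, 0, 255]])

```text
clock: 41.0
ee_pos: [0.5487, -0.3724, 0.1973]
ee_rot: [0.669, 0.744, -0.0, -0.002]
ft_force: [-0.3, 0.2, -2.1]
grip_width: 0.267
grasp_force: 45.0
```

```bash
python3 g6.py; python3 -c "
from h import *
print(pose()[0],pose()[2]['grasp_force']);plan((*C(0,0),200,6.3),(*C(0,0),121.5,6.3))"
```

```text
607 85.6582251679745 -0.9982102057057882 56.86680289252146 (array([511.9,  55.7]), array([57.2, 46.3]), 5.6)
599 85.49697158929459 0.5559649975958383 -2.862809380490408 (array([519.9,  -3.8]), array([57.9, 45.8]), 6.2)
600 85.69116855912307 -0.4247837070438224 -62.67245323107099 (array([525.4, -63.4]), array([57.1, 46. ]), 6.5)
chip 96 115.78043234216585 -70.62644182418089 20.54872717206413
chip 100 122.79731213900602 64.41171204150268 19.86570795398057
chip 94 116.6734454076454 11.325787363531331 21.575055975608937
chip 74 100.9015265514832 -32.12214374489299 36.44146233026002
foot (array([ 419.2, -267.2]), array([108.8,  58.1]), 10.8)
[ 548.85814881 -372.53002137  197.66038617] 44.99898970127106
turn [-0.1 -0.1 -0.3] shift [372.6  10.4  -2.3] rows>=6
turn [0. 0. 0.] shift [ 0.   0.  78.5] rows>=2
```

Call:
step_arm(deltas=[[60, 2, 0, 0, 0, -0.3, 255], [60, 2, 0, 0, 0, 0, 255], [60, 2, 0, 0, 0, 0, 255], [60, 2, 0, 0, 0, 0, 255], [60, 2, 0, 0, 0, 0, 255], [50, 1, 0, 0, 0, 0, 255], [24, 0, 0, 0, 0, 0, 255], [0, 0, 0, 0, 0, 0, 255]])

```text
clock: 42.05
ee_pos: [0.5181, 0.0013, 0.199]
ee_rot: [0.666, 0.746, -0.0, -0.0]
ft_force: [0.0, -1.0, -3.7]
grip_width: 0.268
grasp_force: 45.0
```

Call:
step_arm(deltas=[[0, 0, 30, 0, 0, 0, 255], [0, 0, 15, 0, 0, 0, 255], [0, 0, 0, 0, 0, 0, 255], [0, 0, 0, 0, 0, 0, 255]])

```text
clock: 42.55
ee_pos: [0.5191, -0.0006, 0.1548]
ee_rot: [0.666, 0.746, 0.0, 0.0]
ft_force: [-0.2, -0.3, -1.7]
grip_width: 0.268
grasp_force: 45.0
```

Run:
```python
from h import *
print(pose()[0]);plan((*C(0.5,2),121.5,6.3))
a=np.radians(YAW)
for c in('scene','top'):
    im=grab(c);w=cloud(im)*1000;z=w[...,2];d=w[...,:2]-O;X=d@[np.cos(a),np.sin(a)];Y=d@[-np.sin(a),np.cos(a)]
    m=(z>128)&(z<165)&(abs(X)<30)&(abs(Y)<135)
    for s in(-1,1):
        k=m&(s*Y>75)
        if k.sum()>5: print(c,s,k.sum(),'X',np.percentile(X[k],[3,97]).round(1),'Yext',(s*Y[k]).max().round(1),'z',np.percentile(z[k],[5,50,97]).round(1))
```

```text
[519.13097622  -0.64543232 154.8188916 ]
turn [0.  0.  0.1] shift [ 1.7 -0.4 33.3] rows>=1
scene -1 269 X [-8.9 14.8] Yext 116.6 z [138.9 157.5 162.2]
scene 1 270 X [-9.6 14.6] Yext 119.1 z [139.2 157.2 162.2]
top -1 276 X [-10.7  12.3] Yext 119.4 z [147.  159.1 162.1]
```

Call:
step_arm(deltas=[[0, -0.5, 12, 0, 0, 0, 255], [0, 0, 8, 0, 0, 0, 255], [0, 0, 6, 0, 0, 0, 255], [0, 0, 4, 0, 0, 0, 255], [0, 0, 0, 0, 0, 0, 255]])

```text
clock: 43.28
ee_pos: [0.518, -0.0002, 0.124]
ee_rot: [0.666, 0.746, -0.0, -0.0]
ft_force: [-0.3, -0.5, -2.4]
grip_width: 0.273
grasp_force: 45.0
```

Call:
step_arm(deltas=[[0, 0, 1.5, 0, 0, 0, 255], [0, 0, 1, 0, 0, 0, 255], [0, 0, 0, 0, 0, 0, 255]])

```text
clock: 43.65
ee_pos: [0.5182, -0.0002, 0.1219]
ee_rot: [0.666, 0.746, 0.0, 0.0]
ft_force: [-0.3, 0.1, -3.0]
grip_width: 0.274
grasp_force: 45.0
```

Call:
step_arm(deltas=[[0, 0, 0.5, 0, 0, 0, 255], [0, 0, 0, 0, 0, 0, 0], [0, 0, 0, 0, 0, 0, 0], [0, 0, 0, 0, 0, 0, 0], [0, 0, 0, 0, 0, 0, 0], [0, 0, 0, 0, 0, 0, 0], [0, 0, -20, 0, 0, 0, 0], [0, 0, -50, 0, 0, 0, 0]])

```text
clock: 44.65
ee_pos: [0.5165, -0.0002, 0.1902]
ee_rot: [0.666, 0.746, -0.002, -0.002]
ft_force: [0.8, -0.6, 0.5]
grip_width: 0.994
grasp_force: 0.0
```

Call:
step_arm(deltas=[[0, 0, -60, 0, 0, 0, 0], [0, -60, 0, 0, 0, 0, 0], [0, -60, 0, 0, 0, 0, 0], [0, 0, 0, 0, 0, 0, 0], [0, 0, 0, 0, 0, 0, 0]])

```text
clock: 45.28
ee_pos: [0.3998, -0.0138, 0.252]
ee_rot: [0.666, 0.746, 0.001, 0.001]
ft_force: [0.2, 0.4, -0.6]
grip_width: 0.999
grasp_force: 0.0
```

```bash
python3 g6.py
python3 - <<'E'
from h import *
a=np.radians(YAW)
for c in('top','scene'):
    im=grab(c,'fin_'+c);w=cloud(im)*1000;z=w[...,2];d=w[...,:2]-O;X=d@[np.cos(a),np.sin(a)];Y=d@[-np.sin(a),np.cos(a)]
    m=(z>124)&(z<131)&(abs(X)<30)&(abs(Y)<135)
    print(c,rect(np.stack([X[m],Y[m]],1)/1000),np.median(z[m]))
E
```

```text
8 84.36246990150153 21.53502170056584 54.76690593458994 (array([533.7,  55.3]), array([ 1.4, 12.5]), 7.6)
50 85.85913318425354 27.282116021605084 -2.687091519405491 (array([ 5.461e+02, -5.000e-01]), array([ 5.5, 44.6]), 5.6)
86 85.21520678879247 23.677758815320445 -63.38503775173456 (array([535.3, -60.9]), array([43.9, 39.3]), 88.9)
chip 97 115.46026862047943 -70.56672872447135 20.54126258008204
chip 97 122.4058449702001 64.01777416836723 23.32569245216409
chip 96 116.35179328840978 11.153324286326969 20.372293293769992
chip 73 100.91611272253492 -31.96064673601021 35.946131833446636
foot (array([ 418.7, -267.1]), array([110.1,  57.1]), 11.3)
top (array([ 6.4, -0.9]), array([ 36.4, 235.6]), 0.4) 126.26200185636716
scene (array([1.7, 2. ]), array([234.2,  48.2]), 89.3) 126.22224878259075
```

View pics/fin_scene.png

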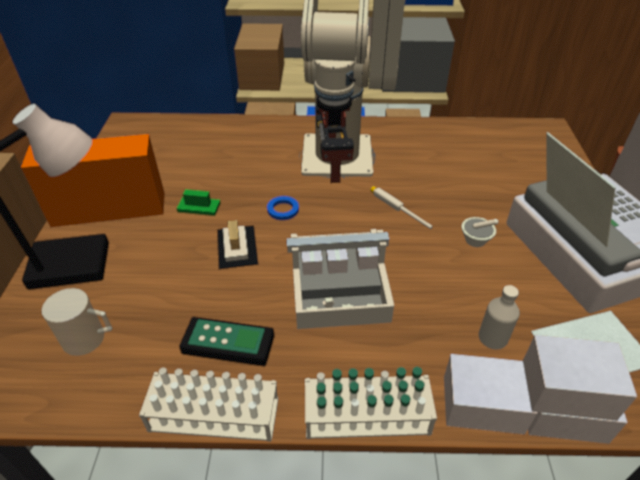

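The bar is seated at (338,240), with its top at 126.2 mm. The +y carton at (368,252) looks shifted toward the robot, so I'll check it.

Run:
```python
from h import *
a=np.radians(YAW)
for c in('scene','top'):
    im=grab(c,'f2_'+c);w=cloud(im)*1000;z=w[...,2];d=w[...,:2]-O;X=d@[np.cos(a),np.sin(a)];Y=d@[-np.sin(a),np.cos(a)]
    for y in(57,-3,-62):
        m=(abs(Y-y)<28)&(abs(X)<75)&(z>48)&(z<92)
        print(c,y,m.sum(),'X',np.percentile(X[m],[2,50,98]).round(1),'Y',np.percentile(Y[m],[2,98]).round(1))
cv2.imwrite('pics/f2.png',cv2.resize(grab('top')['color'][150:300,250:400,::-1],None,fx=4,fy=4))
print(pose()[0])
```

```text
scene 57 317 X [-14.9  19.9  25.8] Y [50.4 84.1]
scene -3 444 X [-8.  26.5 31.7] Y [-23.1  22.1]
scene -62 415 X [-5.3 25.8 31. ] Y [-83.  -38.8]
top 57 1 X [22.6 22.6 22.6] Y [60.2 60.2]
top -3 45 X [25.4 27.6 30. ] Y [-24.7  19.5]
top -62 85 X [20.  24.4 28.3] Y [-85.2 -41.4]
[399.56668241 -13.69560074 251.17843168]
```

View pics/f2.png

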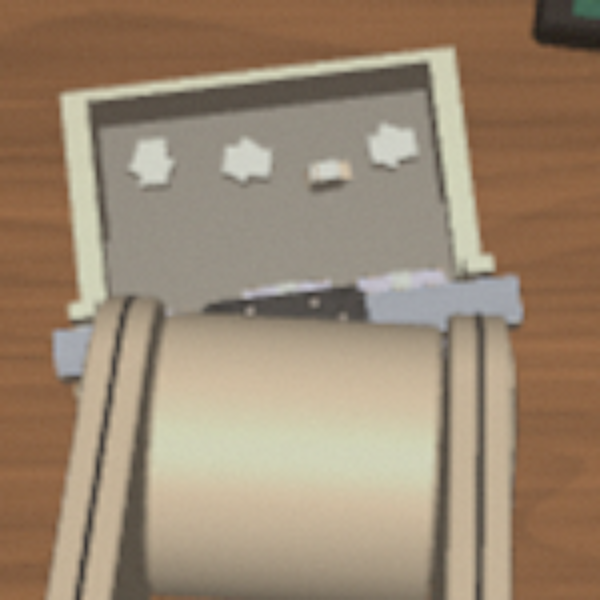

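The arm hides the +y carton. I'll move it aside and check.

Call:
step_arm(deltas=[[-60, 0, -10, 0, 0, 0, 0], [-60, 0, 0, 0, 0, 0, 0], [-60, 0, 0, 0, 0, 0, 0], [-60, 0, 0, 0, 0, 0, 0], [-60, 0, 0, 0, 0, 0, 0], [-60, 0, 0, 0, 0, 0, 0], [0, 0, 0, 0, 0, 0, 0], [0, 0, 0, 0, 0, 0, 0]])

```text
clock: 46.58
ee_pos: [0.4392, -0.3711, 0.2605]
ee_rot: [0.666, 0.746, 0.0, -0.001]
ft_force: [-0.3, 0.6, -0.3]
grip_width: 1.002
grasp_force: 0.0
```

```bash
python3 - <<'E'
from h import *
a=np.radians(YAW)
for c in('scene','top'):
    im=grab(c,'f3_'+c);w=cloud(im)*1000;z=w[...,2];d=w[...,:2]-O;X=d@[np.cos(a),np.sin(a)];Y=d@[-np.sin(a),np.cos(a)]
    for y in(62,-3,-62):
        m=(abs(Y-y)<29)&(abs(X)<75)&(z>76)&(z<92)
        print(c,y,m.sum(),'z',np.percentile(z[m],[2,50,98]).round(1),'X',np.percentile(X[m],[2,50,98]).round(1),'Y',np.percentile(Y[m],[2,98]).round(1),rect(np.stack([X[m],Y[m]],1)/1000))
    m=(z>124)&(z<131)&(abs(X)<30)&(abs(Y)<135)
    print(c,rect(np.stack([X[m],Y[m]],1)/1000),np.median(z[m]))
    if c=='top':cv2.imwrite('pics/f3.png',cv2.resize(im['color'][150:300,250:400,::-1],None,fx=4,fy=4))
E
python3 g6.py|tail -1
```

```text
scene 62 200 z [76.4 85.6 89.3] X [-5.8 13.3 24.9] Y [50.4 89.4] (array([ 7.8, 70.5]), array([40.9, 35.1]), 89.5)
scene -3 264 z [77.6 85.4 89.4] X [-5.7 16.7 31.2] Y [-22.8  21.9] (array([ 9.6, -0.2]), array([45.4, 46.1]), 0.9)
scene -62 253 z [77.1 85.5 89.2] X [-3.8 16.6 30. ] Y [-82.4 -38.5] (array([ 12.9, -59.9]), array([44.6, 37.5]), 86.0)
scene (array([2.4, 2.2]), array([ 47.5, 235. ]), 0.2) 126.20105034900052
top 62 279 z [78.8 85.4 89.3] X [-33.  -20.1  22.6] Y [48.6 90. ] (array([-5. , 69.2]), array([42.9, 57.4]), 89.5)
top -3 298 z [79.5 85.5 90.1] X [-26.5 -13.7  29.1] Y [-24.6  19.5] (array([ 1.8, -2.8]), array([57.7, 45.6]), 0.2)
top -62 300 z [77.7 85.5 89.8] X [-27.6 -15.   27.6] Y [-84.8 -40.7] (array([  0.4, -63.1]), array([45.7, 56.6]), 88.8)
top (array([-2. , -0.9]), array([ 46.6, 236. ]), 0.9) 125.96075537094521
foot (array([ 418.7, -267.6]), array([109.8,  57.7]), 11.4)
```

View pics/f3.png

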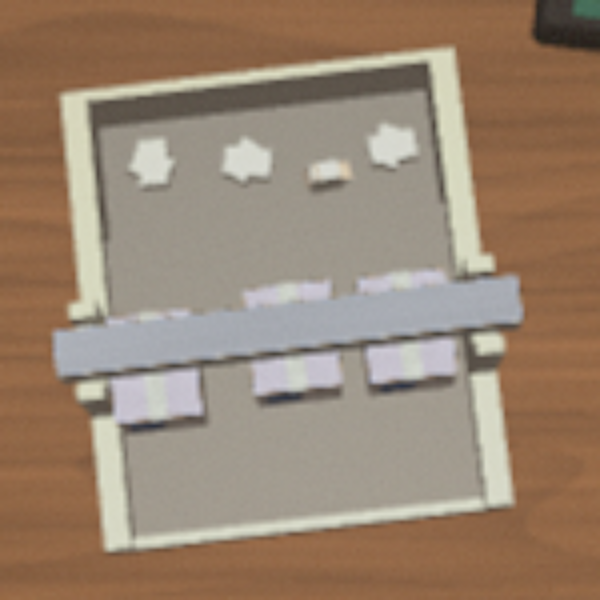

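The +y carton was nudged to about y = 71, x = -5 mm, which is still flat and within limits (crop (158,395)). The bar is flat in both notches, the chips are in the trough, and the scraper is on the mat.

```bash
python3 -c "
from h import *
print(finish_job())"
```

```text
the job is handed in; nothing more can be done
None
```

The job is handed in at about 47 s of the 210 s limit, with no verdict returned: by the last camera check all four chips are in the trough (one leaning), the scraper is on its mat, the three cartons are flat in the row (the left one was nudged aside but is still within limits), and the bar rests in both notches.

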